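Roll two lying vials onto their lines

TASK

Two vials lie on their sides against the rail of the label-check board. Without gripping or lifting them, push each one's top sideways with a fingertip so that it rolls (not just slides) away from the rail: the larger vial onto the line farther from the rail and the smaller vial onto the nearer line. Each should come to rest centred on its line and parallel to it; press gently and leave everything else where it stands.

Things in the scene. Friction and masses are not known exactly. Their poses are not given: they have to be found in the camera images.
- board: white plate, fixed to the worktop. Origin on the worktop; z up, +x away from the rail (the way to roll), y along the rail. Plate x -90..+70, y -150..+150 mm, upper face at z 6 mm. Aluminium stop rail along its -x edge (x -90..-80 mm), top at z 16 mm. Two flush black lines 3 mm wide along y, at x -22 mm (nearer the rail) and x +8 mm (farther).
- near_line (a point): middle of the line nearer the rail, on the plate's upper face; axes as the board's, y along the line. The smaller vial's axis belongs above this line. A fingertip pressed lightly on top of a rolling vial, without slipping, travels twice as far as the vial
- far_line (a point): middle of the line farther from the rail, on the plate's upper face; axes as the board's, y along the line. The larger vial's axis belongs above this line. A fingertip pressed lightly on top of a rolling vial, without slipping, travels twice as far as the vial
- vial_green_mid (a point): the larger vial (plastic, screw cap, green bands), 80 mm long; body 32 mm in diameter, white cap 34 mm in diameter over the last 13 mm; 30 g; lying along the rail, at either end of it, cap to the board's +y side. Point on its axis, half-way along; z runs to the cap, x and y turn with rolling (y points down at first). Its cap end rolls slightly ahead. Its top is 38 to 40 mm above the worktop
- vial_amber_mid (a point): the smaller vial (plastic, screw cap, orange bands), 68 mm long; body 28 mm in diameter, white cap 30 mm in diameter over the last 11 mm; 20 g; lying along the rail, at either end of it, cap to the board's +y side. Point on its axis, half-way along; z runs to the cap, x and y turn with rolling (y points down at first). Its cap end rolls slightly ahead. Its top is 34 to 36 mm above the worktop
- stain_bottle: small dark bottle, 25 mm in diameter, 62 mm tall, standing on the board near the middle of its +x edge; origin under its centre; leave alone
- tube: stoppered sample tube, 14 mm thick, 79 mm long, lying on the board near its +x edge; origin under its centre; leave alone
- dropper: clear dropper bottle, 33 mm in diameter, 82 mm tall, standing right of the board; origin under its centre; leave alone
- syringe: small syringe, 26 x 100 x 18 mm, lying left of the board; origin under its centre; leave alone
- marker: marker pen, 17 x 135 x 16 mm, lying left of the board; origin under its centre; leave alone
- specimen_cup: screw-cap specimen cup, 60 mm in diameter, 70 mm tall, left of the board; origin under its centre; leave alone
- sharps_box: sharps bin, 101 x 72 x 136 mm, right of the board; origin under its centre; leave alone

How it is judged (in metres and radians):
At the end, for the whole second after the job is handed in: Both vials lie at rest on the board, the larger with its middle within 7 mm of the farther line, the smaller within 7 mm of the nearer line, each parallel to its line within 10 degrees and turned by at least a sixth of a turn from its first attitude (x of vial_green_mid in the frame of far_line between -0.007 and 0.007 m and y of vial_green_mid in the frame of board between -0.13 and 0.13 m and angle between the z axis of each of vial_green_mid, vial_amber_mid and the y axis of board, either way round below 0.18 rad and angle between each of vial_green_mid, vial_amber_mid's own y axis and vertical below 2.2 rad and z of vial_green_mid in the frame of board between 0.015 and 0.03 m and linear speed of each of vial_green, vial_amber below 0.01 m/s and angular speed of each of vial_green, vial_amber below 0.3 rad/s and x of vial_amber_mid in the frame of near_line between -0.007 and 0.007 m and y of vial_amber_mid in the frame of board between -0.13 and 0.13 m and z of vial_amber_mid in the frame of board between 0.015 and 0.03 m); the robot touches nothing.
It fails at once if a vial is lifted or carried (its middle more than 20 mm above its resting height) (z of vial_green_mid in the frame of board above 0.043 m or z of vial_amber_mid in the frame of board above 0.041 m).
It fails at once if a vial is pressed with more than 40 N (contact force between the fingers and vial_green above 40 N or contact force between the fingers and vial_amber above 40 N).
It fails at once if a bystander is moved by more than 20 mm (distance of any of stain_bottle, tube, dropper, syringe, marker, specimen_cup, sharps_box from where it was at the start of the episode above 0.02 m).
It also fails if it takes over 61 s, if anything falls off the work surface, if the arm or the gripper's body presses on something with over 40 N, if the wrist force passes 120 N, or if a joint passes its speed limit or range.

ROBOT

A 6-joint arm with a two-finger parallel gripper is mounted at the origin on a cart in front of the work surface, level with it; the furniture and walls round the work are solid. World frame = base frame: x ahead of the robot, y to its left, z up, the work surface at z = 0. Lengths are in m, angles in degrees, forces in N, time in s.
With the tool pointing down it reaches from about 0.25 to 0.725 m from the base axis. Payload 9.7 kg.
Tool frame: the origin (TCP) lies midway between the tips of the shut fingers; the grasp point (between the pads) lies 19 mm behind it (bot.hold_point_z is the distance from the TCP to the grasp point, in m); z points along the fingers, y is the line along which they close (so a half turn about z gives the same grasp; the last joint's range is limited). The gripper opens to 85 mm and grips with 20 to 120 N. Pads are 22 mm wide; open, the fingers measure 114 mm over their backs; the gripper's body (76 mm by 85 mm) begins 54 mm behind the grasp point. The pads swing forward as they close: fully open they stand 13 mm farther back than shut.
Start: joints at [-66.463, 4.979, 10.078, 95.1, 0, 90], TCP at [0.22, -0.504, 0.231] pointing down, gripper open.
Joint ranges: [-179.16, 179.16], [-48.56, 103.87], [-65.8, 70.77], [-126.05, 130.52], [-82.76, 87.17], [-180, 180]. Speed limits (degrees/s): [127.2, 127.2, 147.25, 180, 180, 180].

INTERFACE

Orientations are given as [roll, pitch, yaw] about the fixed x, y, z axes, in that order (R = Rz(yaw) Ry(pitch) Rx(roll)).
In Python, from workcell import bot gives the robot as it stands.
- The arm moves only by the tool play_rows, never from a script. Its argument "steps" is a list that holds one entry, the list of rows, each a list of 4 numbers: the shift along the tool's x, y, z in m, then the turn about the tool's z in rad. In form: [[[tx, ty, tz, yaw], ...]]. A call has exactly 5 rows; each row shifts and turns the commanded pose from where the row before left it, along the tool's axes as they then stand; what a row does not reach is not made up. A row lasts 1/12 s, in which the tool goes at most 41.7 mm and 7.16 degrees, less where a joint would pass 70% of its speed; a pose out of reach is approached as far as the arm can. A call is refused whole if a number of a shift passes 0.0417 or a number of a turn 0.125, either way. A call with a gripper value outside its range is refused whole. "gripper" is the finger opening in m, from 0 to 0.0854, set as the call begins (left out, the last holds). The fingers move at their own pace and stop on an object; "squeeze" is the grip in N (left out, the last holds). Time passes only in rows, so rows that do not move let the fingers close, or fill a call up. It gives the time, the measured TCP pose, the force, the opening and the grip force at its end, in the units of the state.
- bot.get_obs(): the state, without advancing time (a new reading comes with each control period).
- bot.camera(name): name is "scene" or "side" or "wrist"; returns a dict with "img" (400x640x3 uint8, blue, green, red), "vfov" (degrees; the focal length in pixels is half the picture's height over the tangent of half this angle, whatever the lens; pixels are square), "cx", "cy" (the principal point, pixels), "D" ([k1, k2, p1, p2, k3] as OpenCV has them; the pictures are not rectified), "xyz" and "attitude" of the camera in the world. Camera axes: x right, y down, z forward; pixel columns grow to the right and rows downward; lengths in m; the calibration is good to about 2 mm. A picture is of the moment at which its call begins. There is no depth.
- bot.job_done(): hands the job in; it is judged then, once.
The state is a dict: "time": time; "q": joint angles; "qd": joint speeds; "joint_efforts": joint torques, N m; "ee_pos": TCP position; "tcp_rot": TCP orientation; "wrist_force": force on the tool from outside, world axes, zero at the start; "torque": the same for the moment, N m; "opening": finger opening in m; "grasp_force": force on a finger pad.
Only numpy, scipy, OpenCV 4.12 (cv2) and the standard library are available. Lean on these libraries where they do the work, as an engineer would, in place of code of your own. Each camera call takes 0.05 s, during which the arm holds its last target. There are 200 camera calls.

## Working session

There is one attempt and no reset: what is moved stays moved. The work goes in short steps, Python scripts to look and compute and a tool call to move; the robot and the scene stay as the last step left them, time stands still between calls to the robot, and variables do not carry over. Pictures are saved under pics/ and viewed, at most 10 in all, crops included, and the job is handed in when it is done.

Besides the shell and the picture viewer there is one more tool, called after "Emit:" as name([rows], argument=value, ...), one row to a line, values as JSON. play_rows: Moves the arm, as the interface text tells. Its arguments: {"type":"object","properties":{"steps":{"type":"array","items":{"type":"array","items":{"type":"array","items":{"type":"number"}}}},"gripper":{"type":"number"},"squeeze":{"type":"number"}},"required":["steps"]}

```bash
mkdir -p pics; ls; python3 - <<'E'
from workcell import bot
import cv2
o=bot.get_obs();print({k:o[k] for k in('time','ee_pos','tcp_rot','wrist_force','opening')})
for n in('scene','side'):
    c=bot.camera(n);cv2.imwrite(f'pics/{n}0.png',c['img']);print(n,{k:c[k] for k in c if k!='img'})
E
```

```text
pics
{'time': 0.0, 'ee_pos': array([ 0.2195372 , -0.50403948,  0.23056195]), 'tcp_rot': array([-1.79923196e+02, -2.25345619e-04,  2.35358508e+01]), 'wrist_force': array([-0.22193714,  0.38446114, -0.36970596]), 'opening': 0.08530966755049559}
scene {'vfov': 47.73269133079619, 'cx': 319.3618016380696, 'cy': 201.49072466572966, 'D': array([-0.01908515,  0.        ,  0.        ,  0.        ,  0.        ]), 'xyz': array([-0.1390618 ,  0.47858876,  0.94994372]), 'attitude': array([-141.30067537,   -0.73463125, -117.43894333])}
side {'vfov': 51.04546089067568, 'cx': 321.07015236679, 'cy': 198.85315619751253, 'D': array([-0.00903319,  0.        ,  0.        ,  0.        ,  0.        ]), 'xyz': array([ 0.13761446, -0.61998275,  0.9127378 ]), 'attitude': array([-135.73011155,   -0.73885311,  -23.38756418])}
```

View pics/scene0.png

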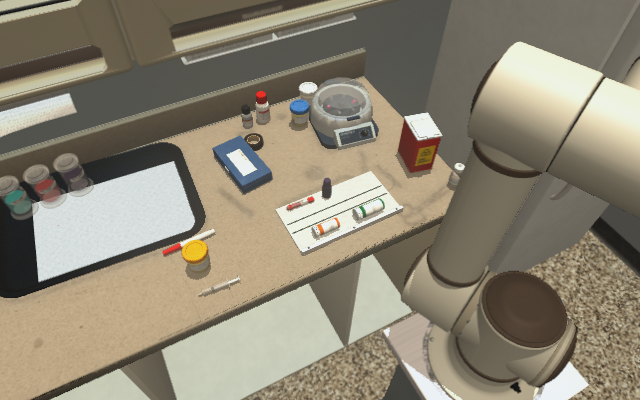

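View pics/side0.png

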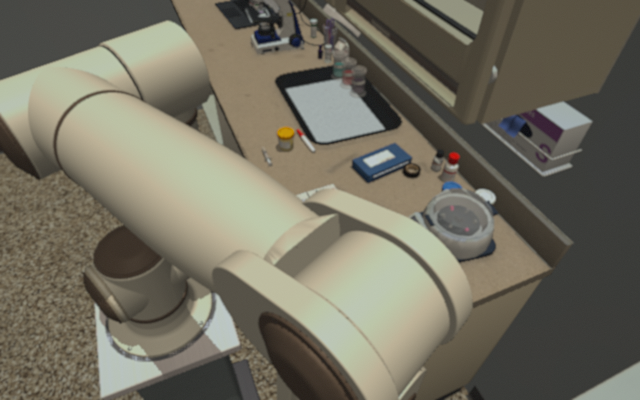

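The scene view shows the board around pixel (340,210), with the amber vial at (326,227) and the green vial at (368,209). In the side view the arm hides the board. I'll get a rough board pose, then look with the wrist camera.

```bash
cat > h.py <<'E'
import cv2,numpy as np
from scipy.spatial.transform import Rotation as R
from workcell import bot
def K(c):
    f=c['img'].shape[0]/2/np.tan(np.radians(c['vfov'])/2)
    return np.array([[f,0,c['cx']],[0,f,c['cy']],[0,0,1.]])
def cast(c,px,z):
    """pixels -> world points on plane z"""
    n=cv2.undistortPoints(np.float64(px).reshape(-1,1,2),K(c),c['D']).reshape(-1,2)
    d=np.c_[n,np.ones(len(n))]@R.from_euler('xyz',c['attitude'],degrees=True).as_matrix().T
    return c['xyz']+d*((z-c['xyz'][2])/d[:,2])[:,None]
def proj(c,P):
    Rm=R.from_euler('xyz',c['attitude'],degrees=True).as_matrix()
    r=cv2.Rodrigues(Rm.T)[0]
    return cv2.projectPoints(np.float64(P).reshape(-1,3),r,-Rm.T@c['xyz'],K(c),c['D'])[0].reshape(-1,2)
E
python3 - <<'E'
from h import *
c=bot.camera('scene')
print(cast(c,[(277,212),(375,173),(402,208),(307,249)],.006).round(3))
print(cast(c,[(326,227),(368,209)],.022).round(3))
w=bot.camera('wrist');cv2.imwrite('pics/w0.png',w['img']);print({k:w[k] for k in w if k!='img'})
E
```

```text
[[ 0.545  0.235  0.006]
 [ 0.547 -0.068  0.006]
 [ 0.408 -0.066  0.006]
 [ 0.407  0.216  0.006]]
[[0.435 0.148 0.022]
 [0.436 0.024 0.022]]
{'vfov': 63.67671253486142, 'cx': 320.7296495920773, 'cy': 194.91899190625057, 'D': array([-0.001115,  0.      ,  0.      ,  0.      ,  0.      ]), 'xyz': array([ 0.28009426, -0.47779411,  0.37357266]), 'attitude': array([ 1.64558690e+02,  1.15519245e-01, -6.65706610e+01])}
```

Emit:
play_rows([
  [[0, 0, -0.004, 0.1025], [0, 0, -0.004, 0.1025], [0, 0, -0.004, 0.1025], [0, 0, -0.004, 0.1025], [0.01, -0.02, -0.004, 0]],
], gripper=0)

```text
time: 0.62
ee_pos: [0.2287, -0.4858, 0.2504]
tcp_rot: [-180.0, 0.1, -0.4]
wrist_force: [0.4, -0.5, 0.4]
opening: 0.0256
grasp_force: 0.0
```

Emit:
play_rows([
  [[0.014, -0.036, 0, 0], [0.014, -0.036, 0, 0], [0.014, -0.036, 0, 0], [0.014, -0.036, 0, 0], [0.014, -0.036, 0, 0]],
])

```text
time: 1.03
ee_pos: [0.2996, -0.3025, 0.2511]
tcp_rot: [180.0, -0.0, 0.0]
wrist_force: [0.7, 0.5, 0.4]
opening: 0.0002
grasp_force: 0.0
```

Emit:
play_rows([
  [[0.014, -0.036, 0, 0], [0.014, -0.036, 0, 0], [0.014, -0.036, 0, 0], [0.014, -0.036, 0, 0], [0.014, -0.036, 0, 0]],
])

```text
time: 1.45
ee_pos: [0.3694, -0.1223, 0.2514]
tcp_rot: [180.0, -0.0, 0.0]
wrist_force: [0.2, -0.3, -0.6]
opening: -0.0001
grasp_force: 0.0
```

Emit:
play_rows([
  [[0.014, -0.036, 0, 0], [0.014, -0.036, 0, 0], [0.014, -0.036, 0, 0], [0.014, -0.036, 0, 0], [0.014, -0.036, 0, 0]],
])

```text
time: 1.87
ee_pos: [0.4399, 0.0269, 0.2516]
tcp_rot: [-178.6, 0.0, 2.7]
wrist_force: [0.2, -1.2, 0.2]
opening: -0.0002
grasp_force: 0.0
```

```bash
python3 - <<'E'
from h import *
w=bot.camera('wrist');cv2.imwrite('pics/w1.png',w['img']);print({k:w[k] for k in w if k!='img'})
o=bot.get_obs();print({k:o[k] for k in('time','ee_pos','tcp_rot','wrist_force','opening')})
E
```

```text
{'vfov': 63.67671253486142, 'cx': 320.7296495920773, 'cy': 194.91899190625057, 'D': array([-0.001115,  0.      ,  0.      ,  0.      ,  0.      ]), 'xyz': array([0.50605596, 0.02609148, 0.39440541]), 'attitude': array([164.53648435,   1.48113258, -87.39325286])}
{'time': 1.9167, 'ee_pos': array([0.44188024, 0.02791083, 0.25088102]), 'tcp_rot': array([-1.78470212e+02, -5.77198879e-03,  2.70601437e+00]), 'wrist_force': array([-2.42250294,  0.63020045, -2.85400942]), 'opening': -0.00040628106461768174}
```

View pics/w1.png

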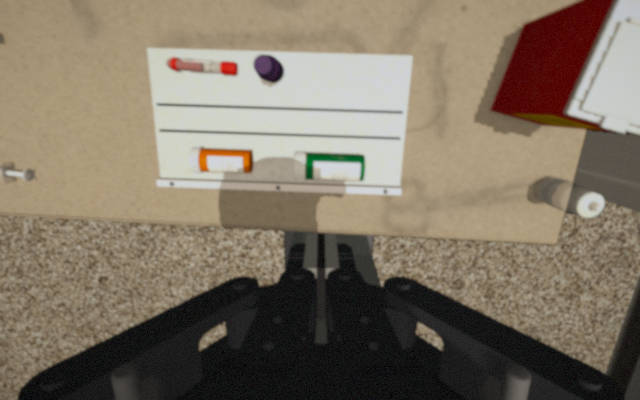

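The wrist view shows the whole board, with corners near (148,48), (412,55), (402,193) and (155,187). The lines are at rows 105 and 132, the amber vial at about (222,160) and the green at about (335,165), both with caps to the left (+y). The last move stopped short and tilted, so I'll check the joints along with the measurement.

```bash
cat >> h.py <<'E'
def board(c):
    """board yaw + far/near line points in world from the black lines"""
    im=c['img'];g=cv2.cvtColor(im,cv2.COLOR_BGR2GRAY)
    hsv=cv2.cvtColor(im,cv2.COLOR_BGR2HSV)
    wh=((hsv[...,1]<40)&(hsv[...,2]>150)).astype(np.uint8)
    wh=cv2.morphologyEx(wh,cv2.MORPH_CLOSE,np.ones((9,9)))
    return wh,g,hsv
E
python3 - <<'E'
from h import *
o=bot.get_obs();print(o['q'].round(2),o['ee_pos'],o['tcp_rot'],o['wrist_force'])
c=dict(bot.camera('wrist'));im=c['img'];hsv=cv2.cvtColor(im,cv2.COLOR_BGR2HSV);g=im.max(2)
# dark line pixels: column minima
L={}
for name,r0 in(('far',105),('near',132)):
    pts=[]
    for u in range(165,400,3):
        r=r0+int((u-160)/245*8)
        col=g[r-6:r+7,u].astype(float);w=np.clip(np.median(col)-20-col,0,None)
        if w.sum()>30: pts.append((u,r-6+(w*np.arange(13)).sum()/w.sum()))
    P=cast(c,pts,.006);k=np.polyfit(P[:,1],P[:,0],1);L[name]=k
    print(name,len(pts),'x at y=.08:',np.polyval(k,.08).round(4),'slope deg',np.degrees(np.arctan(k[0])).round(2),'res',np.std(P[:,0]-np.polyval(k,P[:,1])).round(5),P[:,1].min(),P[:,1].max())
print('corners',cast(c,[(148,48),(412,55)],.006).round(4),'rail top',cast(c,[(402,193),(155,187)],.016).round(4))
for n,lo,hi in(('amber',(5,120,100),(20,255,255)),('green',(60,100,40),(95,255,255))):
    m=cv2.inRange(hsv,lo,hi);m[:140]=0;m[185:]=0
    v,u=np.nonzero(m);print(n,u.min(),u.max(),v.min(),v.max(),cast(c,[(u.min(),160),(u.max(),160),((u.min()+u.max())/2,v.min()),((u.min()+u.max())/2,v.max())],.022).round(4).tolist())
cv2.imwrite('pics/w2.png',cv2.resize(im[40:200,140:420],None,fx=2.8,fy=2.8,interpolation=cv2.INTER_CUBIC))
E
```

```text
[  2.63  -9.12  -1.42  97.7    1.53 179.92] [0.44188024 0.02791083 0.25088102] [-1.78470212e+02 -5.77198879e-03  2.70601437e+00] [-2.42250294  0.63020045 -2.85400942]
far 79 x at y=.08: 0.5003 slope deg -0.75 res 6e-05 -0.05371681262867008 0.22065846333393718
near 79 x at y=.08: 0.4703 slope deg -0.76 res 6e-05 -0.056992895317415165 0.2232152334058816
corners [[ 0.5615  0.2347  0.006 ]
 [ 0.5664 -0.061   0.006 ]] rail top [[ 0.4108 -0.0653  0.016 ]
 [ 0.4025  0.2362  0.016 ]]
amber 201 254 151 174 [[0.4399, 0.175, 0.022], [0.4431, 0.1123, 0.022], [0.4521, 0.1432, 0.022], [0.4247, 0.1441, 0.022]]
green 309 365 157 181 [[0.4463, 0.048, 0.022], [0.4495, -0.0169, 0.022], [0.4514, 0.0157, 0.022], [0.4229, 0.014, 0.022]]
```

View pics/w2.png

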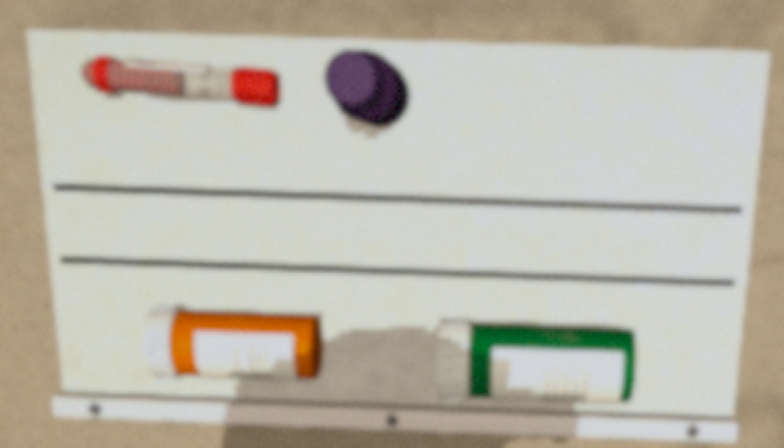

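The close-up confirms the vials lie parallel to the rail with caps to +y, the tube and bottle at the far edge. Joint 6 hit its limit at yaw 0, so I'll turn to yaw ≈ 90.75°, which puts tool x along the vials.

Emit:
play_rows([
  [[0, 0, 0.005, -0.1025], [0, 0, 0.005, -0.1025], [0, 0, 0.005, -0.1025], [0, 0, 0.005, -0.1025], [0, 0, 0.005, -0.1025]],
])

```text
time: 2.38
ee_pos: [0.4392, 0.024, 0.2264]
tcp_rot: [-178.8, -0.6, 31.9]
wrist_force: [0.6, 0.3, 1.2]
opening: -0.0002
grasp_force: 0.0
```

Emit:
play_rows([
  [[0, 0, 0.005, -0.1025], [0, 0, 0.005, -0.1025], [0, 0, 0.005, -0.1025], [0, 0, 0.005, -0.1025], [0, 0, 0.005, -0.1025]],
])

```text
time: 2.8
ee_pos: [0.4391, 0.0246, 0.2014]
tcp_rot: [-179.3, -1.1, 61.2]
wrist_force: [0.8, 0.6, 0.7]
opening: 0.0
grasp_force: 0.0
```

Emit:
play_rows([
  [[0, 0, 0.005, -0.1025], [0, 0, 0.005, -0.1025], [0, 0, 0.005, -0.1025], [0, 0, 0.005, -0.1025], [0, 0, 0, -0.1025]],
])

```text
time: 3.22
ee_pos: [0.4388, 0.025, 0.1807]
tcp_rot: [-179.9, -1.4, 90.6]
wrist_force: [-0.0, 0.2, -0.0]
opening: -0.0002
grasp_force: 0.0
```

Emit:
play_rows([
  [[0, 0, 0, 0], [0, 0, 0, 0], [0, 0, 0, 0], [0, 0, 0, 0], [0, 0, 0, 0]],
])

```text
time: 3.63
ee_pos: [0.4396, 0.0256, 0.1818]
tcp_rot: [-180.0, -1.4, 90.3]
wrist_force: [-0.2, -0.0, -0.1]
opening: 0.0002
grasp_force: 0.0
```

Emit:
play_rows([
  [[0, -0.005, 0.03, 0], [0, -0.005, 0.03, 0], [0, -0.005, 0.03, 0], [0, -0.005, 0.03, 0], [0, 0, 0.011, 0]],
])

```text
time: 4.05
ee_pos: [0.4168, 0.0287, 0.0469]
tcp_rot: [-179.7, -1.4, 90.3]
wrist_force: [-0.4, -0.7, -0.2]
opening: -0.0003
grasp_force: 0.0
```

Emit:
play_rows([
  [[0, 0, 0.003, 0], [0, 0, 0.003, 0], [0, 0, 0.001, 0], [0, 0, 0, 0], [0, 0, 0, 0]],
])

```text
time: 4.47
ee_pos: [0.4204, 0.029, 0.045]
tcp_rot: [180.0, -1.4, 90.4]
wrist_force: [-0.2, 0.2, -0.1]
opening: -0.0002
grasp_force: 0.0
```

```bash
python3 - <<'E'
from h import *
w=bot.camera('wrist');cv2.imwrite('pics/w3.png',w['img']);print(w['xyz'],w['attitude'])
o=bot.get_obs();print({k:o[k] for k in('time','ee_pos','tcp_rot','wrist_force')})
E
```

```text
[0.41837281 0.09246016 0.18938683] [ 1.65975183e+02 -5.52955788e-02  2.74274982e-01]
{'time': 4.5167, 'ee_pos': array([0.42020532, 0.02893931, 0.04479819]), 'tcp_rot': array([179.96288073,  -1.38143028,  90.38260788]), 'wrist_force': array([-0.97303767,  0.1258081 ,  0.97306921])}
```

View pics/w3.png

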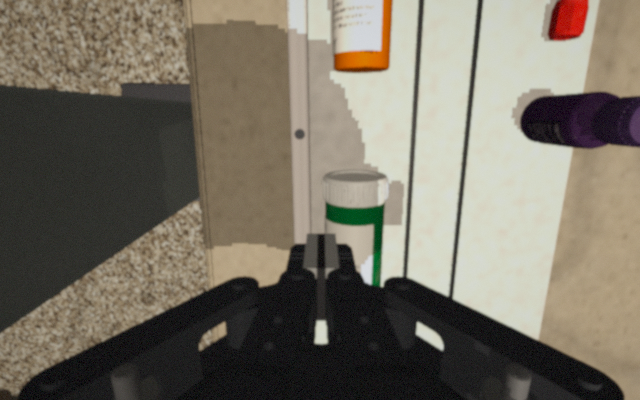

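The picture shows the green vial's cap at columns 322–388 (centre ≈355, row 185), fingertip at columns 305–337. So the tip is about 15 mm along the rolling direction and is still behind the vial's top. I'll cast these relative to the lines.

```bash
cat >> h.py <<'E'
def XB(p,o=(.4922,.086),yaw=.75):
    """world xy -> board xy"""
    d=np.asarray(p)[...,:2]-np.array(o);a=np.radians(yaw)
    return d@np.array([[np.cos(a),-np.sin(a)],[np.sin(a),np.cos(a)]])
E
python3 - <<'E'
from h import *
c=bot.camera('wrist');g=c['img'].max(2).astype(int)
for r in(185,210): print(r,[(u,g[r,u]) for u in range(286,400,2)])
for r in (160,185,210):
  print(r,[u for u in range(400,500) if g[r,u]<90])
w=lambda p,z:XB(cast(c,p,z)).round(4).tolist()
print('caplimb',w([(322,185),(388,185)],.023),'rail',w([(290,185),(308,185)],.016))
print('lines',w([(410.5,185),(465,185)],.006))
E
```

```text
185 [(286, np.int64(124)), (288, np.int64(128)), (290, np.int64(127)), (292, np.int64(135)), (294, np.int64(170)), (296, np.int64(181)), (298, np.int64(179)), (300, np.int64(178)), (302, np.int64(177)), (304, np.int64(178)), (306, np.int64(180)), (308, np.int64(165)), (310, np.int64(142)), (312, np.int64(164)), (314, np.int64(168)), (316, np.int64(166)), (318, np.int64(166)), (320, np.int64(166)), (322, np.int64(161)), (324, np.int64(169)), (326, np.int64(159)), (328, np.int64(163)), (330, np.int64(163)), (332, np.int64(170)), (334, np.int64(167)), (336, np.int64(167)), (338, np.int64(173)), (340, np.int64(172)), (342, np.int64(177)), (344, np.int64(177)), (346, np.int64(180)), (348, np.int64(184)), (350, np.int64(184)), (352, np.int64(188)), (354, np.int64(191)), (356, np.int64(192)), (358, np.int64(189)), (360, np.int64(192)), (362, np.int64(190)), (364, np.int64(188)), (366, np.int64(184)), (368, np.int64(181)), (370, np.int64(179)), (372, np.int64(179)), (374, np.int64(178)), (376, np.int64(174)), (378, np.int64(182)), (380, np.int64(208)), (382, np.int64(214)), (384, np.int64(20
[... 907 characters left out ...]
int64(84)), (356, np.int64(77)), (358, np.int64(82)), (360, np.int64(80)), (362, np.int64(81)), (364, np.int64(80)), (366, np.int64(78)), (368, np.int64(74)), (370, np.int64(73)), (372, np.int64(77)), (374, np.int64(72)), (376, np.int64(70)), (378, np.int64(71)), (380, np.int64(66)), (382, np.int64(69)), (384, np.int64(103)), (386, np.int64(162)), (388, np.int64(164)), (390, np.int64(166)), (392, np.int64(165)), (394, np.int64(165)), (396, np.int64(163)), (398, np.int64(162))]
160 [411, 412, 464, 465]
185 [410, 411, 461, 462, 463]
210 [408, 409, 459, 460]
caplimb [[-0.0734, -0.0287], [-0.0385, -0.029]] rail [[-0.0909, -0.0301], [-0.081, -0.0302]]
lines [[-0.0218, -0.0328], [0.0099, -0.0331]]
```

Emit:
play_rows([
  [[-0.006, 0.012, 0, 0], [0, 0, 0.003, 0], [0, 0, 0.001, 0], [0, 0, 0.001, 0], [0, 0, 0, 0]],
])

```text
time: 4.98
ee_pos: [0.431, 0.0232, 0.0384]
tcp_rot: [-179.9, -1.4, 90.4]
wrist_force: [-0.8, -0.1, 0.5]
opening: -0.0002
grasp_force: 0.1
```

Emit:
play_rows([
  [[0, 0, 0.0005, 0], [0, 0, 0, 0], [0, 0, 0, 0], [0, 0, 0, 0], [0, 0, 0, 0]],
])

```text
time: 5.4
ee_pos: [0.4315, 0.0232, 0.0382]
tcp_rot: [-180.0, -1.4, 90.4]
wrist_force: [0.5, 0.4, 1.9]
opening: -0.0002
grasp_force: 1.1
```

Emit:
play_rows([
  [[0, 0, 0.0005, 0], [0, 0, 0, 0], [0, 0, 0, 0], [0, 0, 0, 0], [0, 0, 0, 0]],
])

```text
time: 5.82
ee_pos: [0.4318, 0.0232, 0.0381]
tcp_rot: [180.0, -1.4, 90.4]
wrist_force: [0.1, -0.0, 4.8]
opening: -0.0
grasp_force: 2.7
```

Contact force is 4.8 N, so I'll roll the first stroke.

Emit:
play_rows([
  [[0, 0.001, 0, 0], [0, 0.002, 0, 0], [0, 0.003, 0, 0], [0, 0.003, 0, 0], [0, 0.003, 0, 0]],
])

```text
time: 6.23
ee_pos: [0.444, 0.0233, 0.0381]
tcp_rot: [180.0, -1.4, 90.4]
wrist_force: [-0.2, -0.5, 6.3]
opening: -0.0002
grasp_force: 3.1
```

Emit:
play_rows([
  [[0, 0.003, 0, 0], [0, 0.003, 0, 0], [0, 0.002, 0, 0], [0, 0.001, 0, 0], [0, 0, 0, 0]],
])

```text
time: 6.65
ee_pos: [0.4531, 0.0234, 0.0381]
tcp_rot: [180.0, -1.4, 90.4]
wrist_force: [-0.7, 0.6, 6.3]
opening: -0.0003
grasp_force: 3.1
```

```bash
cat >> h.py <<'E'
def edges(c,r,z,lo=(60,100,40),hi=(95,255,255)):
    """limb columns of the coloured band in rows r -> board x of centre per row"""
    m=cv2.inRange(cv2.cvtColor(c['img'],cv2.COLOR_BGR2HSV),lo,hi)
    out=[]
    for v in r:
        u=np.nonzero(m[v])[0]
        if len(u)>5: out.append((v,u.min(),u.max(),*XB(cast(c,[((u.min()+u.max())/2,v)],z))[0].round(4)))
    return out
E
python3 - <<'E'
from h import *
c=bot.camera('wrist');cv2.imwrite('pics/w4.png',c['img'])
for e in edges(c,range(150,260,6),.022):print(*e)
E
```

```text
198 286 343 -0.0444 -0.0403
204 286 343 -0.0445 -0.0435
210 286 343 -0.0445 -0.0467
216 299 330 -0.0445 -0.05
```

View pics/w4.png

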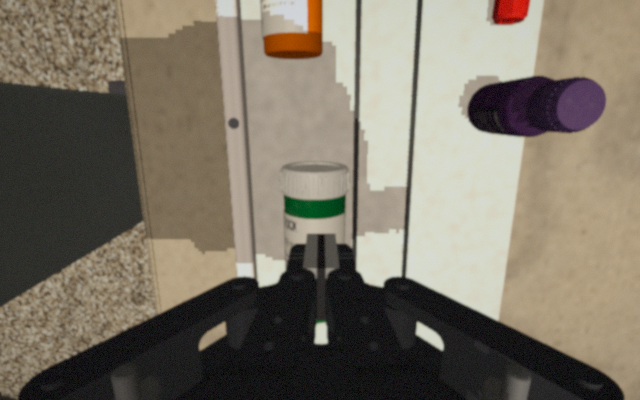

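The vial rolled from board x −56 to −44.5 mm, straight, with the finger now about 3 mm ahead of its axis (cap centre column 314, finger 321). I'll extend this stroke by 6 mm, then lift, step back and repeat.

Emit:
play_rows([
  [[0, 0.002, 0, 0], [0, 0.003, 0, 0], [0, 0.001, 0, 0], [0, 0, 0, 0], [0, 0, -0.004, 0]],
])

```text
time: 7.12
ee_pos: [0.4582, 0.0233, 0.0411]
tcp_rot: [-179.9, -1.4, 90.4]
wrist_force: [1.0, -0.6, 0.7]
opening: 0.0001
grasp_force: 0.0
```

Emit:
play_rows([
  [[0, 0, 0, 0], [0, -0.013, 0, 0], [0, 0, 0.002, 0], [0, 0, 0.002, 0], [0, 0, 0, 0]],
])

```text
time: 7.53
ee_pos: [0.4463, 0.0232, 0.0381]
tcp_rot: [179.9, -1.4, 90.4]
wrist_force: [0.1, -1.2, 4.4]
opening: 0.0001
grasp_force: 2.2
```

```bash
python3 - <<'E'
from h import *
c=bot.camera('wrist')
for e in edges(c,range(180,220,6),.022):print(*e)
print(bot.get_obs()['wrist_force'],bot.get_obs()['ee_pos'])
E
```

```text
198 306 366 -0.0402 -0.0404
204 306 365 -0.0404 -0.0436
210 306 365 -0.0404 -0.0469
216 326 351 -0.0389 -0.0501
[-0.95866621 -0.62420576  5.57382436] [0.44634339 0.02323066 0.03806754]
```

It stays put when released (−40.4 mm). Two full cycles next.

Emit:
play_rows([
  [[0, 0.0015, 0, 0], [0, 0.003, 0, 0], [0, 0.003, 0, 0], [0, 0.003, 0, 0], [0, 0.003, 0, 0]],
])

```text
time: 8.0
ee_pos: [0.4601, 0.0233, 0.0381]
tcp_rot: [180.0, -1.4, 90.4]
wrist_force: [-0.6, -1.7, 7.2]
opening: 0.0002
grasp_force: 3.4
```

Emit:
play_rows([
  [[0, 0.003, 0, 0], [0, 0.003, 0, 0], [0, 0.003, 0, 0], [0, 0.002, 0, 0], [0, 0.0015, 0, 0]],
])

```text
time: 8.42
ee_pos: [0.4727, 0.0232, 0.0381]
tcp_rot: [179.9, -1.3, 90.4]
wrist_force: [-0.0, -1.6, 6.3]
opening: 0.0002
grasp_force: 3.3
```

Emit:
play_rows([
  [[0, 0, 0, 0], [0, 0, -0.004, 0], [0, -0.013, 0, 0], [0, 0, 0.002, 0], [0, 0, 0.002, 0]],
])

```text
time: 8.83
ee_pos: [0.4586, 0.0234, 0.0375]
tcp_rot: [-180.0, -1.4, 90.4]
wrist_force: [-1.8, -0.4, 17.8]
opening: -0.0004
grasp_force: 9.2
```

```bash
python3 - <<'E'
from h import *
c=bot.camera('wrist')
for e in edges(c,range(180,220,6),.022):print(*e)
print(bot.get_obs()['wrist_force'],bot.get_obs()['ee_pos'])
E
```

```text
198 309 367 -0.0269 -0.0403
204 309 367 -0.0269 -0.0435
210 309 367 -0.0268 -0.0467
216 323 358 -0.0255 -0.05
[-0.69362984 -0.66338656  7.99614813] [0.45917223 0.02334486 0.03781143]
```

Emit:
play_rows([
  [[0, 0.0015, 0, 0], [0, 0.003, 0, 0], [0, 0.003, 0, 0], [0, 0.003, 0, 0], [0, 0.003, 0, 0]],
])

```text
time: 9.3
ee_pos: [0.4733, 0.0232, 0.0381]
tcp_rot: [179.9, -1.4, 90.4]
wrist_force: [-0.4, -2.8, 7.6]
opening: -0.0002
grasp_force: 3.6
```

Emit:
play_rows([
  [[0, 0.003, 0, 0], [0, 0.003, 0, 0], [0, 0.003, 0, 0], [0, 0.002, 0, 0], [0, 0.0015, 0, 0]],
])

```text
time: 9.72
ee_pos: [0.4858, 0.0231, 0.0381]
tcp_rot: [179.9, -1.3, 90.4]
wrist_force: [0.2, -2.9, 7.0]
opening: 0.0
grasp_force: 3.7
```

Emit:
play_rows([
  [[0, 0, 0, 0], [0, 0, -0.004, 0], [0, -0.012, 0, 0], [0, 0, 0.002, 0], [0, 0, 0.001, 0]],
])

```text
time: 10.13
ee_pos: [0.4725, 0.0235, 0.0381]
tcp_rot: [-179.9, -1.4, 90.4]
wrist_force: [0.0, 1.0, 1.3]
opening: -0.0003
grasp_force: 0.9
```

Emit:
play_rows([
  [[0, 0, 0.0005, 0], [0, 0, 0.0005, 0], [0, 0, 0, 0], [0, 0.0015, 0, 0], [0, 0.003, 0, 0]],
])

```text
time: 10.55
ee_pos: [0.4778, 0.0234, 0.0382]
tcp_rot: [180.0, -1.4, 90.4]
wrist_force: [0.0, -1.4, 5.6]
opening: 0.0
grasp_force: 3.1
```

Emit:
play_rows([
  [[0, 0.003, 0, 0], [0, 0.003, 0, 0], [0, 0.003, 0, 0], [0, 0.003, 0, 0], [0, 0.003, 0, 0]],
])

```text
time: 10.97
ee_pos: [0.4931, 0.0231, 0.0382]
tcp_rot: [180.0, -1.3, 90.4]
wrist_force: [1.3, -3.0, 6.3]
opening: 0.0
grasp_force: 3.3
```

Emit:
play_rows([
  [[0, 0.003, 0, 0], [0, 0.002, 0, 0], [0, 0.0015, 0, 0], [0, 0, 0, 0], [0, 0, -0.004, 0]],
])

```text
time: 11.38
ee_pos: [0.4987, 0.0233, 0.0411]
tcp_rot: [-179.9, -1.4, 90.4]
wrist_force: [0.3, 0.0, 0.6]
opening: -0.0001
grasp_force: 0.0
```

```bash
python3 - <<'E'
from h import *
c=bot.camera('wrist')
for e in edges(c,range(180,220,6),.022):print(*e)
print(bot.get_obs()['wrist_force'],bot.get_obs()['ee_pos'])
E
```

```text
198 286 343 0.0011 -0.0417
204 286 343 0.001 -0.045
210 286 342 0.0007 -0.0483
216 286 327 -0.0033 -0.0516
[0.3782846  0.55480131 0.00249808] [0.49887337 0.02350549 0.04200276]
```

Green's mid is about 8 mm short of the far line, so the last stroke is 15 mm of finger travel. After that I'll lift and look.

Emit:
play_rows([
  [[0, -0.012, 0, 0], [0, 0, 0.002, 0], [0, 0, 0.001, 0], [0, 0, 0.0005, 0], [0, 0, 0.0005, 0]],
])

```text
time: 11.85
ee_pos: [0.4871, 0.0236, 0.0379]
tcp_rot: [180.0, -1.4, 90.4]
wrist_force: [-1.8, 0.9, 7.5]
opening: 0.0001
grasp_force: 3.9
```

Emit:
play_rows([
  [[0, 0, 0, 0], [0, 0.0015, 0, 0], [0, 0.003, 0, 0], [0, 0.003, 0, 0], [0, 0.003, 0, 0]],
])

```text
time: 12.27
ee_pos: [0.498, 0.0233, 0.0382]
tcp_rot: [180.0, -1.3, 90.4]
wrist_force: [-0.7, -2.8, 5.7]
opening: 0.0
grasp_force: 3.1
```

Emit:
play_rows([
  [[0, 0.002, 0, 0], [0, 0.0015, 0, 0], [0, 0.001, 0, 0], [0, 0, 0, 0], [0, 0, 0, 0]],
])

```text
time: 12.68
ee_pos: [0.5025, 0.0232, 0.0382]
tcp_rot: [180.0, -1.3, 90.4]
wrist_force: [-0.1, -2.5, 6.5]
opening: -0.0001
grasp_force: 3.1
```

Emit:
play_rows([
  [[0, 0, -0.004, 0], [0, 0, -0.025, 0], [0, 0, -0.03, 0], [0, 0, -0.03, 0], [0, 0, -0.03, 0]],
])

```text
time: 13.1
ee_pos: [0.5014, 0.0209, 0.1576]
tcp_rot: [-179.9, -1.4, 90.4]
wrist_force: [1.5, -0.5, -0.1]
opening: 0.0
grasp_force: 0.0
```

Emit:
play_rows([
  [[0, -0.02, -0.02, 0], [0, -0.02, 0, 0], [0, -0.02, 0, 0], [0, -0.01, 0, 0], [0, 0, 0, 0]],
])

```text
time: 13.52
ee_pos: [0.4305, 0.0199, 0.1769]
tcp_rot: [-180.0, -1.4, 90.4]
wrist_force: [-0.9, 0.1, 0.3]
opening: -0.0001
grasp_force: 0.0
```

```bash
python3 - <<'E'
from h import *
c=bot.camera('wrist');cv2.imwrite('pics/w5.png',c['img'])
o=bot.get_obs();print(o['ee_pos'],o['time'])
for r in (60,100):
  g=c['img'].max(2);u=[u for u in range(250,500) if g[r,u]<90];print(r,u)
for e in edges(c,range(100,330,6),.022):print(*e)
print('amber')
for e in edges(c,range(0,330,8),.020,(5,120,100),(20,255,255)):print(*e)
E
```

```text
[0.4315509  0.01988396 0.17668075] 13.5667
60 []
100 [431, 432, 433, 434, 435, 436, 437, 438, 439, 440, 441, 442, 443, 444, 445, 446, 447, 448, 449, 450, 451, 452, 453, 454, 455, 456, 457, 458, 459, 460]
160 385 416 0.0104 -0.0435
166 384 415 0.0097 -0.0492
172 383 414 0.0091 -0.0549
178 383 413 0.0089 -0.0606
184 382 412 0.0082 -0.0664
190 382 411 0.0081 -0.0722
196 382 411 0.0083 -0.0782
202 380 410 0.0072 -0.0841
208 380 409 0.007 -0.0901
214 379 408 0.0063 -0.0962
220 379 407 0.0061 -0.1023
226 390 403 0.0098 -0.1085
amber
8 316 347 -0.0539 0.0852
16 317 347 -0.0535 0.0791
40 343 443 -0.001 0.06
72 318 346 -0.0535 0.0344
```

View pics/w5.png

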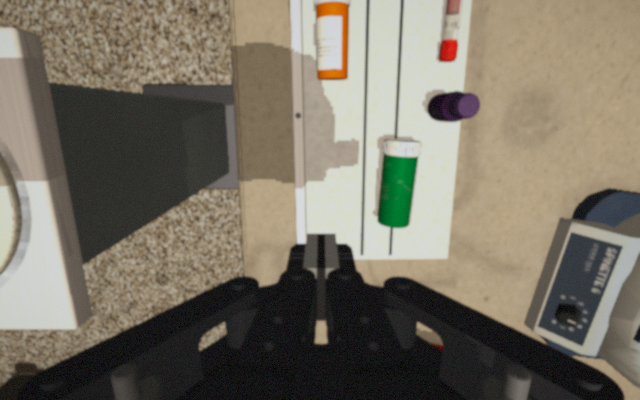

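The view shows green on the far line: mid at +8.3 mm in board x, skewed about 4°, which is in tolerance. Amber is at (332,40), axis at board x −53.7 mm, so it needs 31.7 mm of roll. I'm moving above amber now.

Emit:
play_rows([
  [[0.025, 0.002, 0, 0], [0.03, 0, 0, 0], [0.03, 0, 0, 0], [0.03, 0, 0, 0], [0.01, 0, 0, 0]],
])

```text
time: 13.98
ee_pos: [0.4334, 0.1479, 0.179]
tcp_rot: [-179.9, -1.4, 90.5]
wrist_force: [1.2, 0.3, 0.5]
opening: 0.0
grasp_force: 0.0
```

Emit:
play_rows([
  [[0, 0, 0.035, 0], [0, 0, 0.035, 0], [0, 0, 0.035, 0], [0, 0, 0.027, 0], [0, 0, 0, 0]],
])

```text
time: 14.4
ee_pos: [0.43, 0.147, 0.0418]
tcp_rot: [-179.5, -1.2, 90.4]
wrist_force: [-1.4, -0.7, -0.4]
opening: -0.0
grasp_force: 0.0
```

Emit:
play_rows([
  [[0, 0, 0, 0], [0, 0, 0, 0], [0, 0, 0, 0], [0, 0, 0, 0], [0, 0, 0, 0]],
])

```text
time: 14.82
ee_pos: [0.4335, 0.1482, 0.0489]
tcp_rot: [179.9, -1.4, 90.4]
wrist_force: [-0.3, 0.4, -0.2]
opening: -0.0001
grasp_force: 0.0
```

```bash
python3 - <<'E'
from h import *
c=bot.camera('wrist');cv2.imwrite('pics/w6.png',c['img'])
o=bot.get_obs();print(o['ee_pos'],o['time'])
for e in edges(c,range(100,250,5),.020,(5,120,100),(20,255,255)):print(*e)
E
```

```text
[0.43324419 0.14810878 0.04861223] 14.8667
200 307 354 -0.0538 0.0802
205 307 354 -0.0538 0.0773
210 307 354 -0.0538 0.0744
215 317 354 -0.051 0.0714
220 346 354 -0.0428 0.0684
225 346 354 -0.0428 0.0654
230 346 353 -0.043 0.0624
235 346 353 -0.043 0.0594
240 346 489 -0.0038 0.056
```

View pics/w6.png

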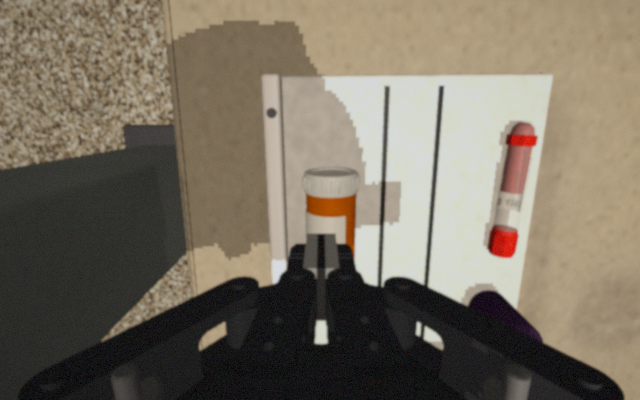

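The fingertip (column 321) sits about 5 mm behind amber's axis (column 330). I'll lower gently.

Emit:
play_rows([
  [[0, 0, 0.004, 0], [0, 0, 0.004, 0], [0, 0, 0.003, 0], [0, 0, 0.001, 0], [0, 0, 0.0005, 0]],
])

```text
time: 15.28
ee_pos: [0.4323, 0.1482, 0.0346]
tcp_rot: [-179.9, -1.4, 90.4]
wrist_force: [0.4, 1.1, -0.1]
opening: -0.0001
grasp_force: 0.0
```

Emit:
play_rows([
  [[0, 0, 0.0005, 0], [0, 0, 0.0005, 0], [0, 0, 0, 0], [0, 0, 0, 0], [0, 0, 0, 0]],
])

```text
time: 15.7
ee_pos: [0.4327, 0.1483, 0.0343]
tcp_rot: [-180.0, -1.4, 90.4]
wrist_force: [0.8, -0.9, 3.3]
opening: -0.0002
grasp_force: 1.4
```

Emit:
play_rows([
  [[0, 0, 0.0005, 0], [0, 0, 0, 0], [0, 0, 0, 0], [0, 0, 0, 0], [0, 0, 0, 0]],
])

```text
time: 16.12
ee_pos: [0.433, 0.1483, 0.0342]
tcp_rot: [180.0, -1.4, 90.4]
wrist_force: [-0.4, -1.8, 5.3]
opening: 0.0002
grasp_force: 3.0
```

Contact is at 5.3 N. I'll do a 24 mm stroke, step back 12 and measure.

Emit:
play_rows([
  [[0, 0.0015, 0, 0], [0, 0.003, 0, 0], [0, 0.003, 0, 0], [0, 0.003, 0, 0], [0, 0.003, 0, 0]],
])

```text
time: 16.53
ee_pos: [0.4467, 0.1485, 0.0342]
tcp_rot: [180.0, -1.4, 90.4]
wrist_force: [-0.1, -0.9, 5.8]
opening: -0.0003
grasp_force: 3.2
```

Emit:
play_rows([
  [[0, 0.003, 0, 0], [0, 0.003, 0, 0], [0, 0.002, 0, 0], [0, 0.0015, 0, 0], [0, 0.001, 0, 0]],
])

```text
time: 16.95
ee_pos: [0.4572, 0.1485, 0.0342]
tcp_rot: [180.0, -1.4, 90.4]
wrist_force: [0.3, -1.1, 7.1]
opening: -0.0001
grasp_force: 3.3
```

Emit:
play_rows([
  [[0, 0, 0, 0], [0, 0, -0.004, 0], [0, -0.012, 0, 0], [0, 0, 0, 0], [0, 0, 0, 0]],
])

```text
time: 17.37
ee_pos: [0.4444, 0.1483, 0.0375]
tcp_rot: [-179.9, -1.4, 90.4]
wrist_force: [-0.4, 0.4, -0.3]
opening: 0.0003
grasp_force: 0.0
```

```bash
python3 - <<'E'
from h import *
c=bot.camera('wrist')
o=bot.get_obs();print(o['ee_pos'],o['time'])
for e in edges(c,range(180,225,5),.020,(5,120,100),(20,255,255)):print(*e)
E
```

```text
[0.44468695 0.14837695 0.03751184] 17.4167
205 309 361 -0.0409 0.0806
210 309 360 -0.0412 0.0779
215 309 360 -0.0412 0.0751
220 313 358 -0.0407 0.0723
```

Emit:
play_rows([
  [[0, 0, 0.0015, 0], [0, 0, 0.0015, 0], [0, 0, 0.0005, 0], [0, 0, 0.0005, 0], [0, 0, 0, 0]],
])

```text
time: 17.83
ee_pos: [0.4453, 0.1484, 0.0342]
tcp_rot: [180.0, -1.4, 90.4]
wrist_force: [-0.5, -0.3, 4.9]
opening: 0.0004
grasp_force: 2.8
```

Emit:
play_rows([
  [[0, 0.0015, 0, 0], [0, 0.003, 0, 0], [0, 0.003, 0, 0], [0, 0.003, 0, 0], [0, 0.003, 0, 0]],
])

```text
time: 18.25
ee_pos: [0.459, 0.1484, 0.0342]
tcp_rot: [180.0, -1.4, 90.4]
wrist_force: [-0.5, -1.4, 6.3]
opening: -0.0
grasp_force: 3.3
```

Emit:
play_rows([
  [[0, 0.003, 0, 0], [0, 0.003, 0, 0], [0, 0.002, 0, 0], [0, 0.0015, 0, 0], [0, 0.001, 0, 0]],
])

```text
time: 18.67
ee_pos: [0.4695, 0.1484, 0.0342]
tcp_rot: [180.0, -1.4, 90.4]
wrist_force: [-0.7, -2.4, 7.1]
opening: -0.0004
grasp_force: 3.4
```

Emit:
play_rows([
  [[0, 0, 0, 0], [0, 0, -0.004, 0], [0, -0.012, 0, 0], [0, 0, 0, 0], [0, 0, 0, 0]],
])

```text
time: 19.08
ee_pos: [0.4565, 0.1484, 0.0375]
tcp_rot: [-179.9, -1.4, 90.4]
wrist_force: [0.5, 0.7, 0.1]
opening: -0.0001
grasp_force: 0.0
```

```bash
python3 - <<'E'
from h import *
c=bot.camera('wrist')
o=bot.get_obs();print(o['ee_pos'],o['time'])
for e in edges(c,range(180,225,5),.020,(5,120,100),(20,255,255)):print(*e)
E
```

```text
[0.45676494 0.1484068  0.03746412] 19.1333
205 310 362 -0.0283 0.0805
210 310 361 -0.0286 0.0777
215 310 361 -0.0286 0.075
220 314 359 -0.028 0.0722
```

Emit:
play_rows([
  [[0, 0, 0.0015, 0], [0, 0, 0.0015, 0], [0, 0, 0.0005, 0], [0, 0, 0.0005, 0], [0, 0, 0, 0]],
])

```text
time: 19.55
ee_pos: [0.4573, 0.1485, 0.0341]
tcp_rot: [180.0, -1.4, 90.4]
wrist_force: [0.1, -1.5, 6.6]
opening: 0.0002
grasp_force: 2.8
```

Emit:
play_rows([
  [[0, 0.0015, 0, 0], [0, 0.003, 0, 0], [0, 0.003, 0, 0], [0, 0.0025, 0, 0], [0, 0.002, 0, 0]],
])

```text
time: 19.97
ee_pos: [0.4695, 0.1484, 0.0342]
tcp_rot: [180.0, -1.4, 90.4]
wrist_force: [-0.4, -1.6, 6.4]
opening: 0.0002
grasp_force: 3.4
```

Emit:
play_rows([
  [[0, 0.001, 0, 0], [0, 0.001, 0, 0], [0, 0, 0, 0], [0, 0, 0, 0], [0, 0, -0.004, 0]],
])

```text
time: 20.38
ee_pos: [0.4706, 0.1483, 0.0372]
tcp_rot: [-179.9, -1.4, 90.4]
wrist_force: [-0.3, 0.1, -0.9]
opening: 0.0002
grasp_force: 0.0
```

Emit:
play_rows([
  [[0, 0, -0.025, 0], [0, 0, -0.03, 0], [0, 0, -0.03, 0], [0, 0, -0.03, 0], [0, 0, -0.02, 0]],
])

```text
time: 20.8
ee_pos: [0.4712, 0.1453, 0.1754]
tcp_rot: [179.9, -1.4, 90.4]
wrist_force: [1.2, 0.7, -0.6]
opening: 0.0003
grasp_force: 0.0
```

Emit:
play_rows([
  [[-0.03, -0.02, 0, 0], [-0.03, -0.02, 0, 0], [-0.03, 0, 0, 0], [-0.03, 0, 0, 0], [-0.02, 0, 0, 0]],
])

```text
time: 21.22
ee_pos: [0.4313, 0.0031, 0.1694]
tcp_rot: [-180.0, -1.4, 90.4]
wrist_force: [-0.1, 0.2, 0.6]
opening: 0.0
grasp_force: 0.0
```

Emit:
play_rows([
  [[0, 0, 0, 0], [0, 0, 0, 0], [0, 0, 0, 0], [0, 0, 0, 0], [0, 0, 0, 0]],
])

```text
time: 21.63
ee_pos: [0.4317, 0.0058, 0.1691]
tcp_rot: [-179.9, -1.4, 90.5]
wrist_force: [0.0, -0.2, -0.2]
opening: 0.0002
grasp_force: 0.0
```

```bash
python3 - <<'E'
from h import *
c=bot.camera('wrist');cv2.imwrite('pics/w7.png',c['img'])
o=bot.get_obs();print(o['ee_pos'],o['time'],o['wrist_force'])
for e in edges(c,range(100,330,8),.022):print(*e)
print('amber')
for e in edges(c,range(0,120,6),.020,(5,120,100),(20,255,255)):print(*e)
E
```

```text
[0.43172778 0.00573976 0.16908183] 21.6833 [-0.09871436  0.45216221  0.08736553]
148 385 418 0.0097 -0.0457
156 384 416 0.0087 -0.0529
164 384 415 0.0087 -0.0601
172 384 414 0.0086 -0.0675
180 382 413 0.0076 -0.075
188 381 412 0.007 -0.0825
196 381 411 0.007 -0.0902
204 380 410 0.0064 -0.0979
212 385 409 0.0087 -0.1058
amber
54 353 383 -0.0224 0.0335
60 355 381 -0.0223 0.0288
```

View pics/w7.png

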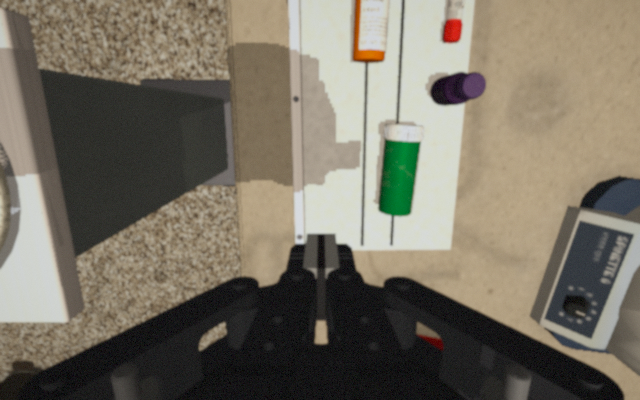

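Both vials sit on their lines: green mid at about +8.3 mm, amber at about −21.5 mm, both nearly parallel, and the finger travelled twice as far as each vial, which means rolling. The arm is clear, so I'm handing in.

```bash
python3 -c "
from workcell import bot
print(bot.job_done())"
```

```text
the job is handed in; nothing more can be done
None
```

I rolled both vials onto their lines and handed the job in at about 22 s: by the last wrist-camera measurement, green is about 0.3 mm from the far line and skewed about 4°, amber is about 0.5 mm from the near line, and the arm was clear of both; the judge gave no verdict.

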